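# Clip a house front into the engraver and start it

## Task

Load the plain plywood house front into the desktop laser engraver: lay it on the bed and slide it, slotted end first, between the side rails and under the two sprung clips until it is fully home against the stop bar and both clips have snapped down into its slots. Only then, with the front left clipped flat, press the green start button all the way down and let it go. Leave everything else on the table where it is.

Things in the scene. Friction and masses are not known exactly. Their poses are not given: they have to be found in the camera images.
- house_front: Plain (not engraved) plywood house front lying flat and loose on the table, 160 x 64 x 8 mm, about 55 g, both faces alike. Origin: underside, mid-length, mid-width (balance point 3 mm to +x of it). +x runs along it to the square, slotted end (foot edge at x = +80 mm); sides straight and parallel from x = -48 to +80 mm, then they slope to a pointed gable tip at x = -80 mm. +z up.
- front_foot (a point): Middle of the foot edge (slotted end) of the house front, on its underside; axes as house_front. Two through slots near this edge, each 20 mm along the length (11 to 31 mm from the edge) and 18 mm wide, centred 18 mm either side of the middle line.
- engraver: Fixed desktop laser engraver with a T-slot bed. Origin: table height under the bed's centre, 70 mm before the stop face; axes as home. Base frame 270 mm wide and 42 mm high, from x = -150 to +385 mm. Portal 330 mm wide (a motor sticks out 40 mm further at +y) and 245 mm high at x = 165 to 215 mm; its laser module reaches forward to x = 135 mm, lower end 111 mm over the table.
- home (a point): On the engraver, middle of the stop bar's face, at bed-top height (60 mm over the table). The foot edge (front_foot) belongs here, with the front's x axis along this +x. +x: direction of sliding in, from the open side towards the portal with the laser head; +z up. The bed is flat aluminium, 200 mm wide, from x = -200 to +60 mm. The steel stop bar is 11 mm high, rigid.
- mouth (a point): On the bed, middle of the mouth between the two steel side rails, 68 mm before home; same axes. Rails: 11 mm high, inner faces 67 mm apart (y = +-33.5, outer +-43.5 mm) over the last 50 mm before the stop; before that they flare outwards over 18 mm to inner faces at y = +-42 mm (outer +-50). The bed before this point is clear and open above.
- clip_left (a joint): Rise of the sprung clip at y = +18 mm of home, rad: 0 = down at rest (also when snapped into the slot), about 0.09 while its nose rides on the 8 mm front. Pushed against the lips, the front lifts both clips by itself; this takes about 7 to 14 N in all. The nose drops into the slot when the front is 3 to 5 mm short of the stop; it must still go fully home.
- clip_right (a joint): The same for the clip at y = -18 mm of home.
- clip_left_nose (a point): Underside of the round nose (8 mm thick, 12 mm wide) of the brass clip at +y of home. At rest it is 2.5 mm above the bed, 18 mm before the stop face; from it an upturned lip slopes up at 30 degrees against the incoming front, to 18 mm above the bed 46 mm before the stop. The clip pivots 45 mm behind the stop face; a spring presses the nose down with 1.1 N, 1.9 N when riding.
- clip_right_nose (a point): The same for the clip at -y of home.
- start (a joint): Travel of the green start button, m: 0 = up, 0.006 = fully down; it springs back when let go; fully down takes 4 N, and beyond that it is rigid. It counts as pressed beyond 0.0045.
- start_top (a point): Centre of the top of the green start button (28 mm across), pressed straight down. It sits on a fixed black control box, 75 x 105 mm and 30 mm high, on the table beside the machine.
- engraved_front: Bystander: a finished house front of the same shape with dark engraved windows and door, lying flat. Origin at its centre, underside.
- saucer: Bystander: white saucer, 140 mm across.
- coffee_cup: Bystander: white coffee cup, 80 mm across, 62 mm high.
- glue_gun: Bystander: green cordless hot-glue gun lying on its side, about 200 mm long, 40 mm high.
- primer_jar: Bystander: white jar, 72 mm across, 95 mm high.
- brush: Bystander: brush lying on the table, 180 mm long.
- bark_tub: Bystander: lilac tub of bark, 180 x 250 mm, 75 mm high, bark up to 120 mm.
Mind the look-alikes: they are no part of the job. Leave any yellow look-alike of the part that bears start alone.

How it is judged (in metres and radians):
On the way, in this order (a step that is already met when the one before it is completed fails the run):
1. the house front is home: flat on the bed against the stop bar, both clips snapped down into its slots (x of front_foot in the frame of home between -0.0045 and 0.003 m and y of front_foot in the frame of home between -0.004 and 0.004 m and z of front_foot in the frame of home between -0.002 and 0.0025 m and angle between the x axis of house_front and the x axis of home, either way round below 0.07 rad and angle between house_front's own z axis and vertical below 0.05 rad and value of joint each of clip_left, clip_right below 0.025 rad), for 0.3 s.
2. the start button is pressed down (value of joint start above 0.0045 m).
At the end, for the whole second after the job is handed in: The house front lies flat on the bed, foot edge within 4.5 mm of the stop bar and 4 mm of the middle, in line within 0.07 rad, both clips down in its slots (below 0.025 rad), at rest and let go; the start button is up again; nothing else shifted over 25 mm (all of step 1 and value of joint start below 0.0015 m and linear speed of house_front below 0.01 m/s and contact force between the fingers and house_front below 0.1 N); the robot touches nothing.
It fails at once if the start button is pressed while the front is not home under the clips (value of joint start above 0.0045 m and not (x of front_foot in the frame of home between -0.0045 and 0.003 m and y of front_foot in the frame of home between -0.004 and 0.004 m and z of front_foot in the frame of home between -0.002 and 0.0025 m and angle between the x axis of house_front and the x axis of home, either way round below 0.07 rad and angle between house_front's own z axis and vertical below 0.05 rad and value of joint each of clip_left, clip_right below 0.025 rad)).
It fails at once if something else on the table is shifted by more than 25 mm (distance of any of engraved_front, saucer, coffee_cup, glue_gun, primer_jar, brush, bark_tub from where it was at the start of the episode above 0.025 m).
It also fails if it takes over 46 s, if anything falls off the work surface, if the arm or the gripper's body presses on something with over 40 N, if the wrist force passes 120 N, or if a joint passes its speed limit or range.

## Robot

A 6-joint arm with a two-finger parallel gripper is mounted at the origin on the work surface. World frame = base frame: x ahead of the robot, y to its left, z up, the work surface at z = 0. Lengths are in mm, angles in rad, forces in N, time in s.
With the tool pointing down it reaches from about 400 to 925 mm from the base axis. Payload 12.5 kg.
Tool frame: the origin (TCP) lies midway between the tips of the shut fingers; the grasp point (between the pads) lies 19 mm behind it (env.grip_depth is the distance from the TCP to the grasp point, in mm); z points along the fingers, y is the line along which they close (so a half turn about z gives the same grasp; the last joint's range is limited). The gripper opens to 95 mm and grips with 3 to 60 N. Pads are 20 mm wide; open, the fingers measure 119 mm over their backs; the gripper's body (75 mm by 180 mm) begins 59 mm behind the grasp point.
Start: joints at [-1.302, 0.491, 1.559, -0, 1.092, -0.106], TCP at [228.828, -581.622, 214.661] pointing down, gripper open.
Joint ranges: [-3.1, 3.1], [-0.84, 2.19], [0.05, 2.79], [-1.13, 4.28], [0.06, 2.93], [-2.69, 2.69]. Speed limits (rad/s): [2.22, 2.22, 2.79, 3.14, 3.14, 3.14].

## Interface

Orientations are given as [roll, pitch, yaw] about the fixed x, y, z axes, in that order (R = Rz(yaw) Ry(pitch) Rx(roll)).
In Python, from cell import monitor, viewer, order, env gives the robot as it stands.
- The arm moves only by the tool move_arm, never from a script. Its argument "moves" is one flat list of numbers, 4 for each row, row after row: the shift along the tool's x, y, z normalised to -1 to 1, where 1 is 0.15 m, then the turn about the tool's z normalised to -1 to 1, where 1 is pi/2 rad. A call has 1 to 10 rows; each row shifts and turns the commanded pose from where the row before left it, along the tool's axes as they then stand; what a row does not reach is not made up. A row lasts 1/8 s, in which the tool goes at most 62.5 mm and 10.7 degrees, less where a joint would pass 70% of its speed; a pose out of reach is approached as far as the arm can. A call with a number of a shift or a turn outside -1 to 1 is refused whole. A call with a gripper value outside its range is refused whole. "claw" is the finger opening in mm, from 0 to 95.1, set as the call begins (left out, the last holds). The fingers move at their own pace and stop on an object; the grip force is fixed at half the most. Time passes only in rows, so rows that do not move let the fingers close. It gives the time, the measured TCP pose, the force, the opening and the grip force at its end, in the units of the state.
- monitor.state(): the state, without advancing time (a new reading comes with each control period).
- viewer.read_camera(name): name is "scene" or "top" or "wrist"; returns the picture (400x640x3 uint8, red, green, blue); there is no depth.
- viewer.camera_info(name): a dict with "K" (3x3 intrinsics, pixels), "camera_from_world" (4x4, takes a point from world to camera coordinates). Camera axes: x right, y down, z forward; pixel columns grow to the right and rows downward; lengths in mm; the calibration is good to about 2 mm. A picture is of the moment at which its call begins: read the wrist's pose just before it. camera_info takes no time and is no camera call; for the wrist camera it gives the pose at the moment of the call.
- order.job_done(): hands the job in; it is judged then, once.
The state is a dict: "t": time; "joints": joint angles; "qvel": joint speeds; "tau": joint torques, N m; "eef_pos": TCP position; "tcp_rot": TCP orientation; "ft_force": force on the tool from outside, world axes, zero at the start; "moment": the same for the moment, N m; "opening": opening from 0.0 (shut) to 1.0 (fully open); "grip_force": force on a finger pad.
Only numpy, scipy, OpenCV 4.12 (cv2) and the standard library are available. Lean on these libraries where they do the work, as an engineer would, in place of code of your own. Each camera call takes 0.05 s, during which the arm holds its last target. There are 200 camera calls.

## Working session

There is one attempt and no reset: what is moved stays moved. The work goes in short steps, Python scripts to look and compute and a tool call to move; the robot and the scene stay as the last step left them, time stands still between calls to the robot, and variables do not carry over. Pictures are saved under pics/ and viewed, at most 10 in all, crops included, and the job is handed in when it is done.

Besides the shell and the picture viewer there is one more tool, called after "Call:" as name(argument=value, ...) on one line, values as JSON. move_arm: Moves the arm, as the interface text tells. Scaled input: -1 to 1 covers 0.15 m each way for a shift and pi/2 rad each way for a turn. Its arguments: {"type":"object","properties":{"moves":{"type":"array"},"claw":{"type":"number"}},"required":["moves"]}

```bash
mkdir -p pics; ls; python3 - <<'E'
from cell import monitor, viewer, order, env
import cv2,numpy as np
s=monitor.state();print(s)
for n in("top","scene","wrist"):
    i=viewer.camera_info(n);print(n,np.round(i["K"],1).tolist(),np.round(i["camera_from_world"],4).tolist())
    cv2.imwrite(f"pics/{n}0.png",viewer.read_camera(n)[:,:,::-1])
E
```

```text
pics
{'t': 0.0, 'joints': array([-1.30161629e+00,  4.91569481e-01,  1.55945701e+00,  1.16591469e-05,
        1.09167988e+00, -1.05598277e-01]), 'qvel': array([ 0.00021954,  0.00041274,  0.00119422, -0.00181034, -0.00115708,
       -0.00206497]), 'tau': array([-3.95798052e-03, -6.12661028e+01, -2.58192533e+01,  6.92248112e-02,
        4.82149667e-02, -1.11786962e-04]), 'eef_pos': array([ 228.7514901 , -581.37375491,  214.05297497]), 'tcp_rot': array([-3.14048623e+00, -1.27671437e-04,  3.74772865e-01]), 'ft_force': array([ 0.31393917,  0.38540378, -1.46610407]), 'moment': array([-0.02815218,  0.01234731, -0.01736832]), 'grip_force': 0.0, 'opening': 0.9984802573894852}
top [[387.8, 0.0, 324.0], [0.0, 387.8, 201.3], [0.0, 0.0, 1.0]] [[-0.0146, -0.9997, 0.0196, 167.712], [-0.9868, 0.0112, -0.1613, 585.785], [0.161, -0.0217, -0.9867, 1030.8251], [0.0, 0.0, 0.0, 1.0]]
scene [[498.7, 0.0, 321.9], [0.0, 498.7, 202.6], [0.0, 0.0, 1.0]] [[0.2392, 0.9709, -0.0135, -300.164], [0.777, -0.1997, -0.5969, -359.2366], [-0.5823, 0.1323, -0.8022, 1773.8531], [0.0, 0.0, 0.0, 1.0]]
wrist [[306.7, 0.0, 318.1], [0.0, 306.7, 199.8], [0.0, 0.0, 1.0]] [[0.3652, -0.9309, 0.0003, -625.5049], [-0.8888, -0.3485, 0.2975, -31.959], [-0.2768, -0.1089, -0.9547, 392.2097], [0.0, 0.0, 0.0, 1.0]]
```

View pics/top0.png

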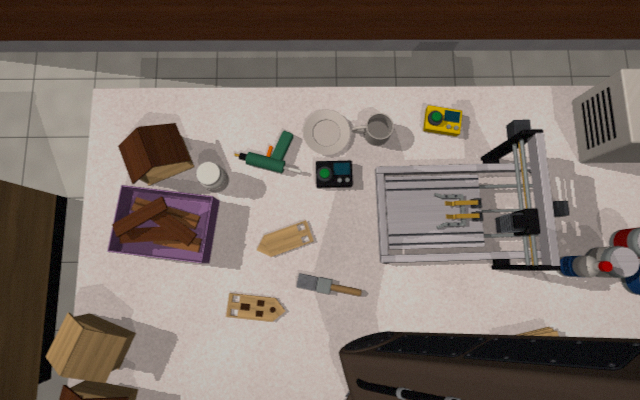

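View pics/scene0.png

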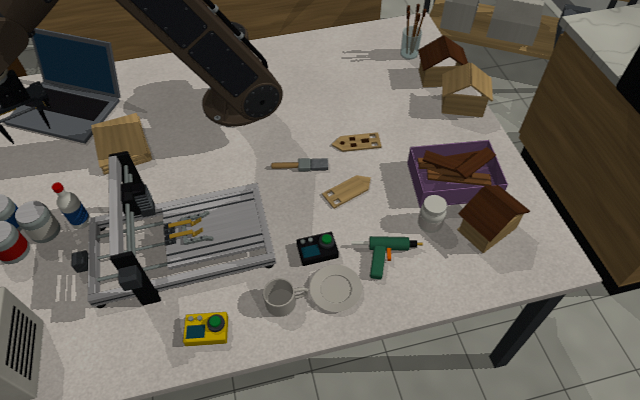

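Candidates for the house front: the plain one at top (285,239) / scene (346,191), and the engraved one at top (257,307) / scene (357,142), which I rule out. Candidates for start: the green button on the black box at top (324,173), and the yellow look-alike at top (434,117), which I leave alone. I'll check with close crops.

```bash
python3 - <<'E'
import cv2
a=cv2.imread("pics/top0.png");b=cv2.imread("pics/scene0.png")
cv2.imwrite("pics/topc.png",cv2.resize(a[145:275,250:510],None,fx=3,fy=3,interpolation=cv2.INTER_CUBIC))
cv2.imwrite("pics/scenec.png",cv2.resize(b[165:315,80:380],None,fx=2.66667,fy=2.66667,interpolation=cv2.INTER_CUBIC))
E
```

```text
(no output)
```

View pics/topc.png

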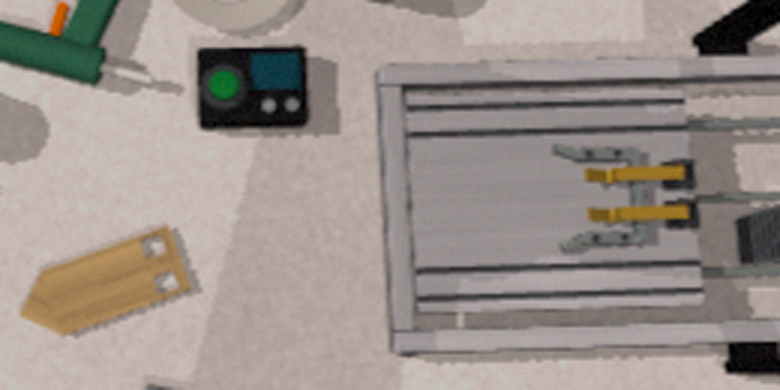

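View pics/scenec.png

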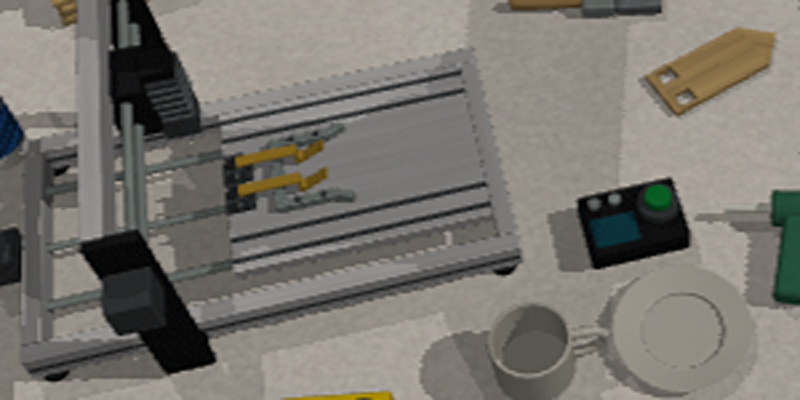

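```bash
cat > h.py <<'E'
import numpy as np, cv2
from scipy.optimize import least_squares
from cell import monitor, viewer, order, env
def proj(info,P):
    P=np.atleast_2d(P); T=info["camera_from_world"]; c=P@T[:3,:3].T+T[:3,3]; u=c@info["K"].T
    return u[:,:2]/u[:,2:]
def tri(obs):  # [(info,uv)]
    return least_squares(lambda p:np.ravel([proj(i,p)[0]-uv for i,uv in obs]),[600,0,30])
def place(p,local):  # p=[x,y,z,yaw]
    c,s=np.cos(p[3]),np.sin(p[3]); return np.asarray(local,float)@np.array([[c,s,0],[-s,c,0],[0,0,1]])+p[:3]
def fit(obs,p0): # obs: [(info,local Nx3,uv Nx2)]
    return least_squares(lambda p:np.concatenate([np.ravel(proj(i,place(p,l))-uv) for i,l,uv in obs]),p0,x_scale=[10,10,10,.1],loss="soft_l1")
def rows(target,yaw,n=None,frm=None):
    """rows for straight move from (pos,yaw) to target, tool down"""
    s=monitor.state(); p,y=(s["eef_pos"],s["tcp_rot"][2]) if frm is None else frm
    d=np.asarray(target)-p; dy=(yaw-y+np.pi)%(2*np.pi)-np.pi
    n=n or int(np.ceil(max(np.linalg.norm(d)/60,abs(dy)/np.radians(10.5))))
    for k in range(n):
        a=y+dy*k/n; e=d/n
        v=[e[0]*np.cos(a)+e[1]*np.sin(a), e[0]*np.sin(a)-e[1]*np.cos(a), -e[2]]
        print([round(float(q),3) for q in [*(np.array(v)/150),-dy/n/(np.pi/2)]])
E
cat > m1.py <<'E'
from h import *
T,S=viewer.camera_info("top"),viewer.camera_info("scene")
t=lambda a:np.array(a)/3+[250,145]-.33
s=lambda a:np.array(a)/2.66667+[80,165]-.3
def pr(n,r): print(n,np.round(r.x,3),"rms",round(float(np.sqrt(2*r.cost/len(r.fun))),2))
fl=[[80,32,0],[80,-32,0],[21+38,18,0],[59,-18,0]]
pr("front top z",fit([(T,fl,t([[174,227],[190,289],[153,246],[167,281]])),(S,[fl[0],fl[1],fl[2],fl[3]],s([[680,113-4],[645,78],[685,97],[667,75]]))],[600,80,8,-1.26]))
el=[[-220,135,-18],[-220,-135,-18],[60,100,0],[60,-100,0],[-46,18,18],[-46,-18,18]]
pr("home",fit([(T,el,t([[377,68],[395,354],[685,98],[704,303],[586,176],[590,214]])),(S,[el[0],el[1],el[4],el[5]],s([[520,252],[472,50],[327,172],[325,143]]))],[600,-300,60,-1.6]))
pr("button",tri([(T,t([224,85])),(S,s([657,194]))]))
E
python3 m1.py
```

```text
front top z [484.462 276.138   9.39   -1.232] rms 0.65
home [ 555.497 -212.474   57.352   -1.557] rms 0.72
button [666.539 157.875  53.365] rms 0.09
```

```bash
python3 - <<'E'
from h import *
rows([300,-520,330],.6,3)
print()
rows([555,-140,300],1.585,frm=(np.array([300,-520,330]),.6))
E
```

```text
[0.197, -0.069, -0.257, -0.048]
[0.202, -0.054, -0.257, -0.048]
[0.205, -0.039, -0.257, -0.048]

[0.354, -0.141, 0.025, -0.078]
[0.369, -0.097, 0.025, -0.078]
[0.378, -0.051, 0.025, -0.078]
[0.381, -0.004, 0.025, -0.078]
[0.379, 0.043, 0.025, -0.078]
[0.371, 0.089, 0.025, -0.078]
[0.357, 0.134, 0.025, -0.078]
[0.338, 0.177, 0.025, -0.078]
```

Call:
move_arm(moves=[0.2, -0.07, -0.26, -0.05, 0.2, -0.05, -0.26, -0.05, 0.2, -0.04, -0.26, -0.05, 0.35, -0.14, 0.02, -0.08, 0.37, -0.1, 0.02, -0.08, 0.38, -0.05, 0.02, -0.08, 0.38, 0, 0.02, -0.08, 0.38, 0.04, 0.02, -0.08, 0.37, 0.09, 0.02, -0.08, 0.36, 0.13, 0.02, -0.08], claw=95)

```text
t: 1.4
eef_pos: [516.6, -182.1, 310.5]
tcp_rot: [-3.142, 0.0, 1.494]
ft_force: [-0.2, -1.2, -0.3]
opening: 1.002
grip_force: 0.0
```

Call:
move_arm(moves=[0.34, 0.18, 0.02, -0.07, 0, 0, 0, 0])

```text
t: 1.65
eef_pos: [548.0, -132.0, 307.0]
tcp_rot: [-3.141, -0.001, 1.606]
ft_force: [-0.8, 0.2, -0.0]
opening: 0.998
grip_force: 0.0
```

```bash
python3 - <<'E'
from h import *
import pickle
s=monitor.state();print(s["t"],s["eef_pos"],s["tcp_rot"],np.abs(s["qvel"]).max())
i=viewer.camera_info("wrist");im=viewer.read_camera("wrist");pickle.dump(i,open("w1.pkl","wb"))
cv2.imwrite("pics/w1.png",im[:,:,::-1])
E
```

```text
1.65 [ 548.01369911 -132.04889396  306.9822203 ] [-3.14084249e+00 -6.62457478e-04  1.60559436e+00] 0.0664338388994086
```

View pics/w1.png

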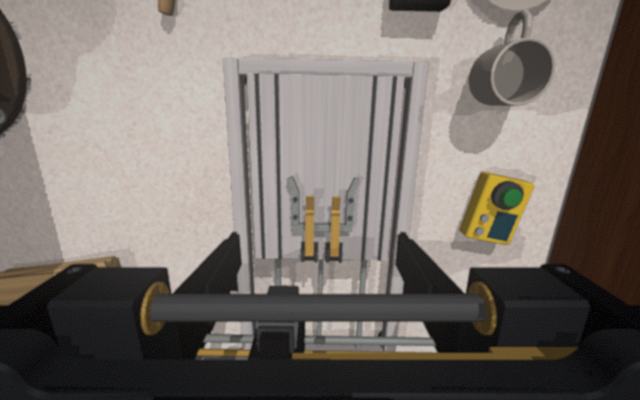

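The picture shows the engraver: frame corners at (225,60) and (427,60), rail mouth at (290,178)/(361,178), clip lips at (309,197)/(335,197). I'll take a closer crop of the rails and clips.

```bash
python3 - <<'E'
import cv2
a=cv2.imread("pics/w1.png")
cv2.imwrite("pics/w1c.png",cv2.resize(a[170:268,262:390],None,fx=6,fy=6,interpolation=cv2.INTER_CUBIC))
E
```

```text
(no output)
```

View pics/w1c.png

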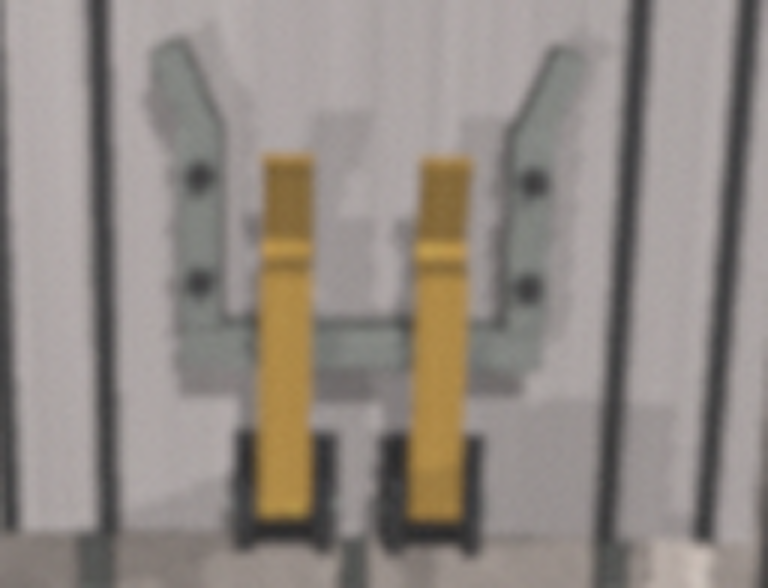

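```bash
cat >> m1.py <<'E'
import pickle
W=pickle.load(open("w1.pkl","rb"))
w=lambda a:np.array(a)/6+[262,170]-.42
wl=[[-50,-33.5,11],[-68,-42,11],[0,-33.5,11],[-50,33.5,11],[-68,42,11],[0,33.5,11],[-46,-18,18],[-46,18,18]]
wu=w([[222,120],[185,40],[225,318],[510,130],[555,45],[503,318],[289,157],[446,159]])
r=fit([(W,wl,wu)],[555,-212,60,-1.56]);pr("home wrist",r);print(np.round(proj(W,place(r.x,wl))-wu,1).tolist())
tu=t([[377,68],[395,354],[685,98],[704,303],[586,176],[590,214]]);su=s([[520,252],[472,50],[327,172],[325,143]])
pr("home all",fit([(W,wl,wu),(T,el,tu),(S,[el[0],el[1],el[4],el[5]],su)],r.x))
print("top-view resid of wrist fit",np.round(proj(T,place(r.x,el))-tu,1).tolist())
E
python3 m1.py; python3 - <<'E'
from h import *
rows([479,294,170],1.909)
E
```

```text
front top z [484.462 276.138   9.39   -1.232] rms 0.65
home [ 555.497 -212.474   57.352   -1.557] rms 0.72
button [666.539 157.875  53.365] rms 0.09
home wrist [ 557.486 -211.918   53.843   -1.553] rms 0.68
[[0.2, 0.0], [0.2, 0.7], [-0.2, 0.5], [0.3, -0.9], [-0.5, 0.8], [-0.1, 1.2], [0.0, -1.8], [0.0, -1.7]]
home all [ 557.187 -211.667   56.701   -1.554] rms 0.77
top-view resid of wrist fit [[0.6, -0.9], [-0.2, -0.5], [-1.2, -3.0], [-0.6, 0.2], [-1.2, -0.1], [-1.4, 0.3]]
[0.358, -0.045, 0.114, -0.024]
[0.36, -0.032, 0.114, -0.024]
[0.36, -0.018, 0.114, -0.024]
[0.361, -0.004, 0.114, -0.024]
[0.361, 0.01, 0.114, -0.024]
[0.36, 0.023, 0.114, -0.024]
[0.359, 0.037, 0.114, -0.024]
[0.357, 0.051, 0.114, -0.024]
```

Call:
move_arm(moves=[0.36, -0.05, 0.11, -0.02, 0.36, -0.03, 0.11, -0.03, 0.36, -0.02, 0.11, -0.02, 0.36, 0, 0.11, -0.03, 0.36, 0.01, 0.11, -0.02, 0.36, 0.02, 0.11, -0.02, 0.36, 0.04, 0.11, -0.02, 0.36, 0.05, 0.11, -0.02, 0, 0, 0, 0, 0, 0, 0, 0])

```text
t: 2.95
eef_pos: [481.6, 292.5, 175.7]
tcp_rot: [-3.141, 0.0, 1.882]
ft_force: [-0.2, -0.5, -0.5]
opening: 0.999
grip_force: 0.0
```

```bash
python3 - <<'E'
from h import *
import pickle
s=monitor.state();print(s["t"],s["eef_pos"],s["tcp_rot"],np.abs(s["qvel"]).max())
i=viewer.camera_info("wrist");im=viewer.read_camera("wrist");pickle.dump(i,open("w2.pkl","wb"))
cv2.imwrite("pics/w2.png",im[:,:,::-1])
E
```

```text
2.95 [481.57557388 292.54071194 175.68061041] [-3.14143517e+00  3.57832240e-04  1.88154452e+00] 0.018029435160819715
```

View pics/w2.png

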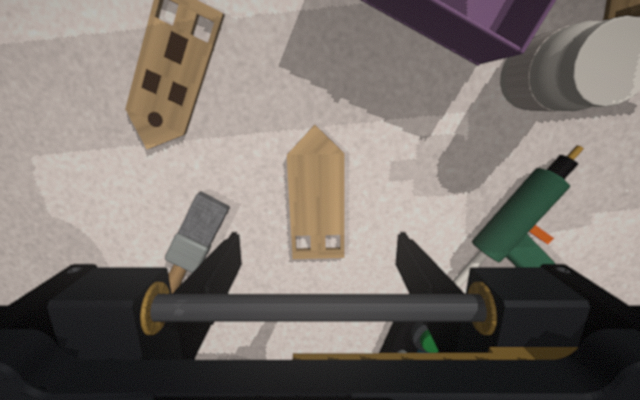

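Plain front without engraving confirmed: gable tip (315,126), foot corners (291,260)/(344,258), slots (303,242)/(332,241). The engraved one is at (175,75).

```bash
cat >> m1.py <<'E'
W2=pickle.load(open("w2.pkl","rb"))
im=cv2.imread("pics/w2.png")[110:275,275:360]
m=cv2.inRange(cv2.cvtColor(im,cv2.COLOR_BGR2HSV),(8,60,80),(28,255,255))
c=max(cv2.findContours(m,0,2)[0],key=cv2.contourArea);ap=cv2.approxPolyDP(c,4,True)[:,0]+[275,110];print(ap.tolist())
fl2=[[-80,0,0],[-48,-32,0],[-48,32,0],[80,-32,0],[80,32,0],[59,-18,0],[59,18,0]]
fu=np.array([[315,126],[287,155],[344,152.5],[291,260],[344,258],[303,242],[332.5,241]])
r=fit([(W2,fl2,fu)],[484,276,8,-1.25]);pr("front wrist",r);print(np.round(proj(W2,place(r.x,fl2))-fu,1).tolist())
r=fit([(W2,fl2,fu),(T,fl,t([[174,227],[190,289],[153,246],[167,281]])),(S,fl,s([[680,109],[645,78],[685,97],[667,75]]))],r.x);pr("all",r)
g=place(r.x,[[-20,0,0]])[0];print(g)
rows([g[0],g[1],3],r.x[3]+np.pi,5)
E
python3 m1.py|tail -12
```

```text
home all [ 557.187 -211.667   56.701   -1.554] rms 0.77
top-view resid of wrist fit [[0.6, -0.9], [-0.2, -0.5], [-1.2, -3.0], [-0.6, 0.2], [-1.2, -0.1], [-1.4, 0.3]]
[[314, 125], [287, 154], [292, 258], [343, 257], [344, 156]]
front wrist [485.976 275.468   5.727  -1.24 ] rms 0.71
[[-0.2, -1.2], [-0.3, 0.0], [0.3, 1.3], [1.0, -1.6], [-0.2, -0.6], [-0.3, 0.7], [-0.1, 1.1]]
all [485.624 276.242   8.217  -1.241] rms 0.71
[479.14761272 295.16446103   8.2165322 ]
[0.005, -0.002, 0.231, -0.003]
[0.005, -0.002, 0.231, -0.003]
[0.005, -0.002, 0.231, -0.003]
[0.005, -0.002, 0.231, -0.003]
[0.005, -0.002, 0.231, -0.003]
```

Call:
move_arm(moves=[0.01, 0, 0.3, -0.01, 0.01, 0, 0.3, 0, 0, -0.01, 0.3, 0, 0, 0, 0.19, 0, 0, 0, 0.05, 0, 0, 0, 0, 0])

```text
t: 3.75
eef_pos: [479.6, 295.3, 5.2]
tcp_rot: [3.141, 0.0, 1.897]
ft_force: [0.4, -0.6, 0.2]
opening: 1.003
grip_force: 0.0
```

Call:
move_arm(moves=[0, 0, 0, 0, 0, 0, 0, 0, 0, 0, 0, 0, 0, 0, 0, 0, 0, 0, 0, 0, 0, 0, 0, 0], claw=40)

```text
t: 4.5
eef_pos: [478.9, 296.0, 4.9]
tcp_rot: [3.141, 0.0, 1.899]
ft_force: [-1.1, 0.1, 5.5]
opening: 0.664
grip_force: 30.0
```

```bash
python3 - <<'E'
from h import *
H=[557.3,-211.7,60,-1.554]
p=place(H,[[-205,0,0]])[0];print(p)
s=monitor.state()
rows([479,295,100],1.9,3)
rows([p[0],p[1],100],np.pi-1.554,frm=(np.array([479,295,100]),1.9))
E
```

```text
[553.8569149   -6.72891627  60.        ]
[-0.002, -0.001, -0.211, -0.0]
[-0.002, -0.001, -0.211, -0.0]
[-0.002, -0.001, -0.211, -0.0]
[-0.344, -0.03, -0.0, 0.033]
[-0.345, -0.012, -0.0, 0.033]
[-0.345, 0.006, -0.0, 0.033]
[-0.345, 0.024, -0.0, 0.033]
[-0.343, 0.042, -0.0, 0.033]
[-0.34, 0.06, -0.0, 0.033]
```

Call:
move_arm(moves=[0, 0, -0.15, 0, 0, 0, -0.25, 0, 0, 0, -0.23, 0, -0.34, -0.03, 0, 0.03, -0.35, -0.01, 0, 0.03, -0.34, 0.01, 0, 0.04, -0.35, 0.02, 0, 0.03, -0.34, 0.04, 0, 0.03, -0.34, 0.06, 0, 0.03, 0, 0, 0, 0])

```text
t: 5.75
eef_pos: [555.0, -8.2, 98.9]
tcp_rot: [3.141, 0.0, 1.596]
ft_force: [0.5, 0.6, 0.2]
opening: 0.667
grip_force: 30.0
```

Call:
move_arm(moves=[0, 0, 0, 0, 0, 0, 0, 0])

```text
t: 6.0
eef_pos: [554.0, -4.2, 99.1]
tcp_rot: [-3.141, -0.0, 1.602]
ft_force: [0.8, -0.1, -0.7]
opening: 0.667
grip_force: 30.0
```

```bash
python3 - <<'E'
from h import *
import pickle
s=monitor.state();print(s["t"],s["eef_pos"],s["tcp_rot"],s["grip_force"],np.abs(s["qvel"]).max())
i=viewer.camera_info("wrist");im=viewer.read_camera("wrist");pickle.dump(i,open("w3.pkl","wb"))
cv2.imwrite("pics/w3.png",im[:,:,::-1])
E
```

```text
6.0 [554.04578219  -4.15262811  99.0527169 ] [-3.14124772e+00 -1.84293827e-05  1.60158002e+00] 29.9994295835495 0.004272793345002959
```

View pics/w3.png

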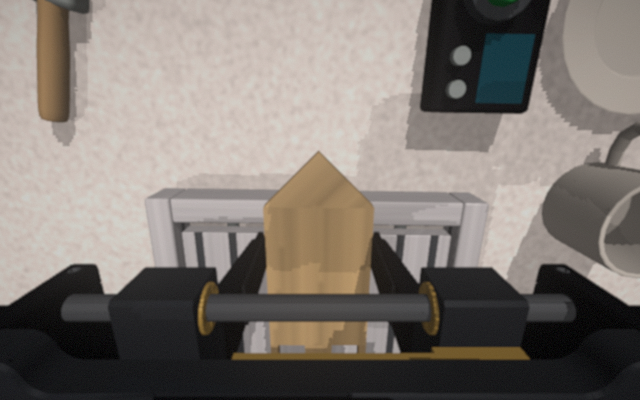

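The front is held straight: tip (319,151), shoulders (265,206)/(373,206). The engraver frame is behind it.

```bash
python3 - <<'E'
from h import *
import pickle
W=pickle.load(open("w3.pkl","rb"))
l=[[-80,0,0],[-48,-32,0],[-48,32,0]];u=np.array([[319,151.5],[265,206],[373,206]])
r=fit([(W,l,u)],[554,-24,102,-1.55]);print(np.round(r.x,3))
p=r.x
l2=[[-80,0,0],[-48,-32,0],[-48,32,0]]
r2=least_squares(lambda q:np.ravel(proj(W,place([q[0],q[1],102,q[2]],l2))-u),[554,-24,-1.55]);print(r2.x,r2.fun.round(1))
H=[557.3,-211.7,60,-1.554]
h=H[3];d=np.array([r2.x[0]-H[0],r2.x[1]-H[1]]);print("front center in home",d@[np.cos(h),np.sin(h)],d@[-np.sin(h),np.cos(h)])
E
```

```text
[556.264 -25.292  97.082  -1.541]
[556.21047089 -24.02998429  -1.54079808] [ 0.  -0.8 -1.7  0.5  1.7  0.5]
front center in home -187.66184314116862 2.062643279299447
```

Call:
move_arm(moves=[-0.05, 0, 0.1, 0.009, -0.05, 0, 0.1, 0, 0, 0, 0.01, 0, 0, 0, 0, 0, 0, 0, 0, 0])

```text
t: 6.68
eef_pos: [554.8, -20.1, 67.9]
tcp_rot: [3.141, 0.0, 1.586]
ft_force: [0.8, -0.0, 0.2]
opening: 0.66
grip_force: 30.0
```

Call:
move_arm(moves=[0, 0, 0.013, 0, 0, 0, 0, 0])

```text
t: 6.92
eef_pos: [554.7, -20.1, 65.7]
tcp_rot: [3.141, 0.0, 1.586]
ft_force: [0.3, 0.2, -0.0]
opening: 0.665
grip_force: 30.0
```

Call:
move_arm(moves=[0, 0, 0.01, 0, 0, 0, 0, 0])

```text
t: 7.18
eef_pos: [554.8, -20.1, 64.9]
tcp_rot: [3.141, 0.0, 1.586]
ft_force: [-2.1, 1.3, 8.2]
opening: 0.663
grip_force: 30.0
```

Call:
move_arm(moves=[-0.06, 0, -0.004, 0, -0.07, 0, 0, 0, -0.07, 0, 0, 0, -0.07, 0, 0, 0, 0, 0, 0, 0])

```text
t: 7.8
eef_pos: [555.5, -62.0, 64.9]
tcp_rot: [3.141, 0.001, 1.585]
ft_force: [0.2, -3.2, 3.5]
opening: 0.666
grip_force: 30.0
```

Call:
move_arm(moves=[-0.04, 0, 0, 0, -0.04, 0, 0, 0, 0, 0, 0, 0])

```text
t: 8.18
eef_pos: [555.5, -73.0, 64.9]
tcp_rot: [3.141, 0.0, 1.586]
ft_force: [0.1, -1.7, 5.1]
opening: 0.666
grip_force: 30.0
```

Call:
move_arm(moves=[-0.035, 0, 0, 0, -0.035, 0, 0, 0, 0, 0, 0, 0])

```text
t: 8.55
eef_pos: [555.7, -83.3, 64.9]
tcp_rot: [3.141, 0.0, 1.586]
ft_force: [-0.2, 0.8, 5.0]
opening: 0.669
grip_force: 30.0
```

Call:
move_arm(moves=[-0.035, 0, 0, 0, -0.035, 0, 0, 0, 0, 0, 0, 0])

```text
t: 8.93
eef_pos: [555.6, -93.1, 64.9]
tcp_rot: [-3.141, -0.001, 1.586]
ft_force: [-0.2, 5.7, 7.2]
opening: 0.664
grip_force: 30.0
```

Call:
move_arm(moves=[-0.035, 0, 0, 0, -0.03, 0, 0, 0, 0, 0, 0, 0])

```text
t: 9.3
eef_pos: [555.9, -103.0, 64.9]
tcp_rot: [-3.141, -0.0, 1.586]
ft_force: [-0.4, 4.6, 6.2]
opening: 0.666
grip_force: 30.0
```

Call:
move_arm(moves=[-0.02, 0, 0, 0, -0.02, 0, 0, 0, 0, 0, 0, 0])

```text
t: 9.68
eef_pos: [556.0, -109.2, 64.9]
tcp_rot: [3.142, -0.0, 1.586]
ft_force: [-0.8, 2.5, 4.8]
opening: 0.667
grip_force: 30.0
```

Call:
move_arm(moves=[-0.02, 0, 0, 0, 0, 0, 0, 0])

```text
t: 9.93
eef_pos: [556.0, -111.1, 64.9]
tcp_rot: [-3.141, -0.002, 1.586]
ft_force: [1.5, 11.0, 7.6]
opening: 0.663
grip_force: 30.0
```

Call:
move_arm(moves=[-0.01, 0, 0, 0, 0, 0, 0, 0])

```text
t: 10.18
eef_pos: [555.9, -111.2, 64.9]
tcp_rot: [-3.141, -0.003, 1.586]
ft_force: [2.5, 21.3, 8.1]
opening: 0.663
grip_force: 30.0
```

```bash
python3 - <<'E'
from h import *
s=monitor.state();print(s["t"],s["eef_pos"],s["ft_force"],s["moment"])
a=viewer.read_camera("top")[:,:,::-1];b=viewer.read_camera("scene")[:,:,::-1]
A=cv2.resize(a[175:255,400:500],(600,480),interpolation=2)
B=cv2.resize(b[190:260,130:230],(600,420),interpolation=2)
cv2.imwrite("pics/tb.png",np.vstack([cv2.resize(A,(375,300)),cv2.resize(B,(375,262))]))
cv2.imwrite("pics/scene1.png",b);cv2.imwrite("pics/top1.png",a)
E
```

```text
10.175 [ 555.90087191 -111.21026926   64.86992337] [ 2.47931222 21.32503074  8.052672  ] [ 3.94377883 -0.61411329  0.15485348]
```

View pics/tb.png

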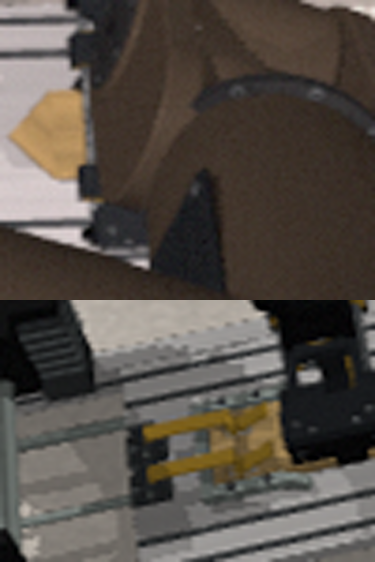

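Force rose from 11 to 21 N with no further travel, so the front is against the stop. I'll relieve the push, release, rise and check.

Call:
move_arm(moves=[0.01, 0, 0, 0, 0, 0, 0, 0])

```text
t: 10.52
eef_pos: [555.9, -111.1, 64.9]
tcp_rot: [-3.141, -0.001, 1.586]
ft_force: [-0.3, 11.4, 5.9]
opening: 0.665
grip_force: 30.0
```

Call:
move_arm(moves=[0, 0, 0, 0, 0, 0, 0, 0, 0, 0, 0, 0, 0, 0, 0, 0], claw=90)

```text
t: 11.02
eef_pos: [556.0, -112.6, 64.7]
tcp_rot: [-3.141, 0.0, 1.586]
ft_force: [0.2, -0.6, -0.5]
opening: 0.938
grip_force: 0.0
```

Call:
move_arm(moves=[0.05, 0, -0.2, 0, 0.2, 0, -0.3, 0, 0.2, 0, -0.3, 0, 0.1, 0, -0.2, 0, 0, 0, 0, 0, 0, 0, 0, 0])

```text
t: 11.78
eef_pos: [554.4, -30.2, 213.9]
tcp_rot: [-3.141, -0.0, 1.586]
ft_force: [-0.3, 0.6, -0.2]
opening: 0.943
grip_force: 0.0
```

```bash
python3 - <<'E'
from h import *
import pickle
s=monitor.state();print(s["t"],s["eef_pos"],s["tcp_rot"],s["joints"])
i=viewer.camera_info("wrist");im=viewer.read_camera("wrist");pickle.dump(i,open("w4.pkl","wb"))
H=[557.3,-211.7,60,-1.554]
print(proj(i,place(H,[[0,0,0],[-68,42,11],[-68,-42,11]])))
cv2.imwrite("pics/w4.png",im[:,:,::-1])
u=proj(i,place(H,[[-60,0,0]]))[0].astype(int)
c=im[max(u[1]-75,0):u[1]+75,max(u[0]-95,0):u[0]+95,::-1];cv2.imwrite("pics/w4c.png",cv2.resize(c,None,fx=4,fy=4,interpolation=2))
E
```

```text
11.775 [554.44981229 -30.17053722 213.92070681] [-3.14056327e+00 -2.56595099e-06  1.58582123e+00] [-1.73229285e-01  3.93184576e-01  1.73179283e+00 -2.23446854e-04
  1.01762694e+00 -1.88136700e-01]
[[317.57761133 323.74436436]
 [353.3695576  281.53377541]
 [281.37167146 281.68341181]]
```

View pics/w4c.png

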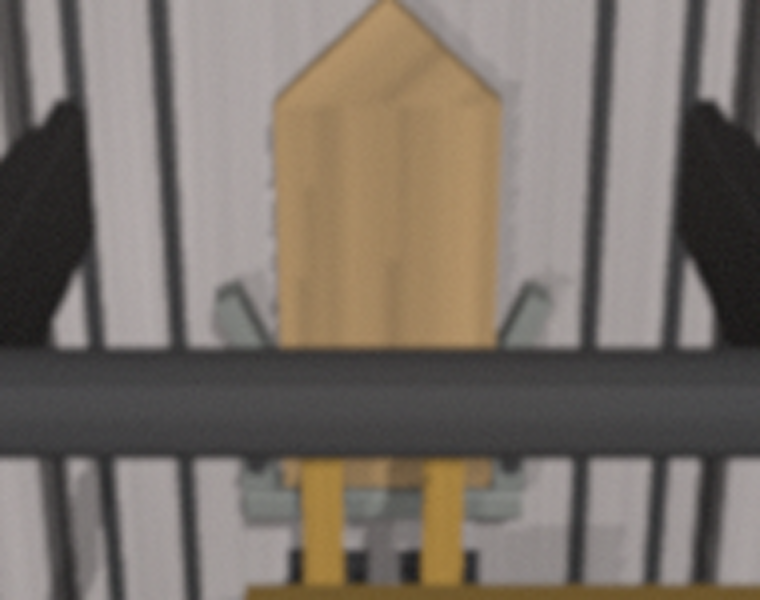

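The front lies straight with its foot at the stop bar (crop row ~487) and its tip at crop (388,0). Next I'll go beside the button, check the clips numerically in the fixed cameras, and localise the button in two wrist views.

```bash
python3 - <<'E'
from h import *
rows([640,100,200],1.586)
E
```

```text
[0.287, 0.194, 0.03, -0.0]
[0.287, 0.195, 0.03, -0.0]
[0.287, 0.195, 0.03, -0.0]
```

Call:
move_arm(moves=[0.29, 0.19, 0.03, 0, 0.29, 0.19, 0.03, 0, 0.29, 0.2, 0.03, 0, 0, 0, 0, 0, 0, 0, 0, 0], claw=0)

```text
t: 12.45
eef_pos: [639.4, 101.2, 199.9]
tcp_rot: [-3.139, 0.0, 1.586]
ft_force: [-0.5, -0.6, 0.6]
opening: 0.476
grip_force: 0.0
```

```bash
cat > b.py <<'E'
from h import *
import pickle,sys
s=monitor.state();i=viewer.camera_info("wrist");im=viewer.read_camera("wrist")[:,:,::-1]
cv2.imwrite(f"pics/{sys.argv[1]}.png",im)
def green(im,around):
    m=cv2.inRange(cv2.cvtColor(im,cv2.COLOR_BGR2HSV),(45,120,40),(80,255,255))
    n,_,st,c=cv2.connectedComponentsWithStats(m)
    k=min((j for j in range(1,n) if st[j,4]>15),key=lambda j:np.linalg.norm(c[j]-around)); return c[k],st[k].tolist()
B=[666.5,158,53]
o=green(im,proj(i,B)[0]);print(s["t"],s["eef_pos"],o,proj(i,B)[0])
pickle.dump((i,o[0]),open(sys.argv[1]+".pkl","wb"))
E
python3 b.py b1; python3 - <<'E'
from h import *
b0=cv2.imread("pics/scene0.png");t0=cv2.imread("pics/top0.png")
b=viewer.read_camera("scene")[:,:,::-1].copy();t=viewer.read_camera("top")[:,:,::-1].copy()
cv2.imwrite("pics/scene2.png",b);cv2.imwrite("pics/top2.png",t)
H=[557.3,-211.7,60,-1.554]
S=viewer.camera_info("scene");T=viewer.camera_info("top")
for n,i,a,c in(("scene",S,b0,b),("top",T,t0,t)):
    print(n,"home,lips px",proj(i,place(H,[[0,0,11],[-46,18,18],[-46,-18,18],[-46,18,27],[-80-80,0,8]])).round(1).tolist())
    for q,l in(("front tip",[-160,0,8]),("shL",[-128,32,8]),("shR",[-128,-32,8])): print(q,proj(i,place(H,[l])).round(1))
    # plywood mask in region of the loaded front
    u=proj(i,place(H,[[-120,0,8]]))[0].astype(int)
    hsv=cv2.cvtColor(c,cv2.COLOR_BGR2HSV)
    m=cv2.inRange(hsv,(8,60,80),(28,255,255)); m0=np.zeros_like(m);m0[u[1]-45:u[1]+45,u[0]-75:u[0]+60]=m[u[1]-45:u[1]+45,u[0]-75:u[0]+60]
    k=max(cv2.findContours(m0,0,2)[0],key=cv2.contourArea);print(cv2.approxPolyDP(k,2,True)[:,0].tolist())
    d=cv2.absdiff(a,c).max(2); 
    w=proj(i,place(H,[[30,25,15],[30,-25,15],[-46,25,20],[-46,-25,20]])); x0,y0=w.min(0).astype(int);x1,y1=w.max(0).astype(int)
    g=lambda im:cv2.inRange(cv2.cvtColor(im,cv2.COLOR_BGR2HSV),(18,150,90),(30,255,255))[y0:y1+1,x0:x1+1]>0
    for r0,r1 in zip(g(a),g(c)): print("".join(" .o#"[p*1+q*2] for p,q in zip(r0,r1)))
E
```

```text
12.45 [639.35532115 101.16906733 199.88509054] (array([346.8015873 , 132.31150794]), [335, 120, 25, 26, 504]) [344.9110317  132.69759304]
scene home,lips px [[185.4, 229.5], [202.5, 229.7], [201.0, 219.2], [201.8, 227.9], [243.4, 217.5]]
front tip [[243.4 217.5]]
shL [[233.8 229.2]]
shR [[230.3 211. ]]
[[243, 218], [230, 211], [168, 224], [169, 226], [184, 223], [187, 226], [186, 230], [169, 235], [172, 237], [186, 234], [189, 238], [234, 230]]
                              
                              
                         ###  
                #      oo#o#o 
            ######    o###ooo 
       ############ o#####    
   ###############..#####o    
##############oo  ..###o      
##########         ..         
#####                         
                              
                              
                           o#o
                  o       o##o
              oo###o    o#####
           #########o o###### 
      .####################o  
  #################...###     
##############oo    ..##      
#########.          ...       
#####                         

[... 684 characters left out ...]
384, 191], [376, 190], [379, 184], [378, 179], [375, 179], [379, 175], [372, 173], [374, 168]]
                              
               o          o###
 oooo      ###################
 #############################
 o############################
 o###################.... .###
  ooooo### o                  
                              
                              
                              
                              
                              
                              
                              
                              
  ooo        #################
  ############################
  o###########################
  o#######################.###
   oooooo### ooo
```

The scene camera shows the front's tip and shoulders within 1 px of the predicted home position, and the clip arms are where they rest, so both clips are down. Now the second button view.

Call:
move_arm(moves=[0.05, 0.18, 0.2, 0, 0, 0, 0.2, 0, 0, 0, 0, 0, 0, 0, 0, 0])

```text
t: 13.1
eef_pos: [667.1, 109.2, 142.7]
tcp_rot: [3.14, 0.0, 1.585]
ft_force: [-0.1, 0.1, 0.2]
opening: 0.007
grip_force: 0.0
```

```bash
python3 b.py b2; python3 - <<'E'
from h import *
import pickle
a,b=[pickle.load(open(f"b{k}.pkl","rb")) for k in(1,2)]
T,S=viewer.camera_info("top"),viewer.camera_info("scene")
print(tri([a,b]).x)
r=tri([a,b,(T,np.array([224,85])/3+[250,145]-.33),(S,np.array([657,194])/2.66667+[80,165]-.3)]);print(r.x,r.fun.round(1))
rows([r.x[0],r.x[1],75],1.586)
E
```

```text
13.1 [667.06201318 109.21487842 142.67106438] (array([319.3795424 , 147.36339166]), [305, 132, 30, 32, 743]) [316.76610009 148.14212065]
[668.7424639  158.1021198   48.92126226]
[668.37621779 158.56395414  53.67463092] [ 0.  -0.1 -0.4  0.2 -0.1 -0.6  0.5  0.4]
[0.164, 0.006, 0.227, -0.0]
[0.164, 0.006, 0.227, -0.0]
```

Call:
move_arm(moves=[0.16, 0.01, 0.22, 0, 0.16, 0.01, 0.22, 0, 0.01, 0, 0, 0, 0, 0, 0, 0])

```text
t: 13.65
eef_pos: [669.8, 159.0, 77.1]
tcp_rot: [3.139, -0.0, 1.586]
ft_force: [-0.2, 0.3, 0.7]
opening: 0.002
grip_force: 0.0
```

Call:
move_arm(moves=[0, 0, 0.06, 0, 0, 0, 0.05, 0, 0, 0, 0, 0])

```text
t: 14.02
eef_pos: [668.7, 158.9, 58.2]
tcp_rot: [-3.141, 0.0, 1.585]
ft_force: [-0.2, 0.5, -0.3]
opening: 0.008
grip_force: 0.0
```

Call:
move_arm(moves=[0, 0, 0.02, 0, 0, 0, 0.02, 0, 0, 0, 0, 0])

```text
t: 14.4
eef_pos: [668.9, 159.3, 52.5]
tcp_rot: [-3.141, 0.0, 1.586]
ft_force: [-0.4, -0.1, -0.2]
opening: 0.005
grip_force: 0.0
```

Call:
move_arm(moves=[0, 0, 0.015, 0, 0, 0, 0, 0])

```text
t: 14.65
eef_pos: [669.1, 159.3, 50.5]
tcp_rot: [3.141, 0.0, 1.586]
ft_force: [-0.3, -0.7, 2.1]
opening: 0.007
grip_force: 0.9
```

Call:
move_arm(moves=[0, 0, 0.02, 0, 0, 0, 0, 0])

```text
t: 14.9
eef_pos: [669.1, 159.3, 47.5]
tcp_rot: [3.141, 0.0, 1.586]
ft_force: [-0.7, 0.2, 3.3]
opening: 0.004
grip_force: 1.6
```

Call:
move_arm(moves=[0, 0, 0.015, 0, 0, 0, 0, 0])

```text
t: 15.15
eef_pos: [669.2, 159.4, 46.2]
tcp_rot: [3.141, 0.0, 1.586]
ft_force: [-2.8, -1.0, 11.2]
opening: 0.002
grip_force: 5.4
```

11 N means it's on the rigid end, fully down. I'll let go and rise clear.

Call:
move_arm(moves=[0, 0, -0.1, 0, 0, 0, -0.3, 0, 0, 0, -0.3, 0, 0, 0, -0.2, 0, 0, 0, 0, 0, 0, 0, 0, 0, 0, 0, 0, 0])

```text
t: 16.02
eef_pos: [668.5, 159.2, 178.9]
tcp_rot: [-3.139, 0.0, 1.586]
ft_force: [0.3, -0.3, -0.2]
opening: 0.005
grip_force: 0.0
```

```bash
python3 - <<'E'
from h import *
s=monitor.state();print(s["t"],s["eef_pos"],s["ft_force"])
b=viewer.read_camera("scene")[:,:,::-1];a=cv2.imread("pics/scene2.png")
d=cv2.absdiff(a,b).max(2)[195:250,150:255];print("engraver change",d.mean(),(d>40).sum())
order.job_done()
E
```

```text
16.025 [668.49003533 159.21758271 178.87785586] [ 0.31337455 -0.28893202 -0.18461788]
engraver change 11.32017316017316 248
the job is handed in; nothing more can be done
```

I slid the plain front against the stop bar and released it, then pressed the green button to its rigid end and let it go; the job was handed in at 16 s with the arm clear. Before the press, the scene camera showed the front home and the clips down, but at hand-in that area looked partly different (248 pixels; I didn't find out why, possibly the arm's shadow), and no verdict came back.

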